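Set the bench fume inlet's damper and start its fan

TASK

Put the fume inlet in the bench into service: gently push its damper lever round until the lever's pointer stands on the long, broad mark of the scale, then press the fan switch's button fully down and let it go. Only push with the fingertips or the outside of the fingers: never pinch or force the lever, and leave the solder spool, the iron stand and the dish of screws where they are.

Things in the scene. Friction and masses are not known exactly. Their poses are not given: they have to be found in the camera images.
- damper: The fume inlet with its damper. Origin on the upright turning axis of the ring and lever, at bench height; its x axis is where the lever points when joint ring is 0. The inlet is a round metal stub (flange 176 mm across, 8 mm high) fixed in the bench, with a dark steel ring 136 mm across on top, 50 to 80 mm above the bench, highest part of the inlet except the handle.
- ring (a joint): Angle of the ring with its lever about the upright axis, rad; grows anticlockwise seen from above; stops at -0.85 and 0.85. It has dry friction (about 3 N at the handle) and stays where it is left. It starts on the clockwise side of the long mark, between -0.78 and -0.45.
- handle (a point): Centre of the top of the lever's handle: an upright round black peg, 16 mm across, 118 mm from the axis, from 60 to 106 mm above the bench, standing on a flat radial steel arm 16 mm wide whose top is 60 mm above the bench. The handle is pushed sideways, along its circle about the axis.
- pointer (a point): Tip of the small steel pointer at the outer end of the lever arm, 140 mm from the axis on the line from the axis through the handle, 53 mm above the bench.
- mark (a point): Point on the long, broad mark (44 x 5 mm, radial) of the scale, 140 mm from the axis, 44 mm above the bench. All other marks are 22 x 2 mm. The long mark lies 0.35 to 1.38 rad anticlockwise (seen from above) of the lever's start.
- switch: The fan switch: a grey box 90 x 90 x 45 mm fixed on the bench with one round black button in a low steel collar on the middle of its top; origin at the centre of its underside.
- fan_top (a point): Centre of the top of the fan's push button, 36 mm across, facing up, 67 mm above the bench when released, 10 mm above its collar.
- fan (a joint): Travel of the fan button, m: 0 released, 0.006 fully down; springs back; about 5 N when fully down. It counts as pressed past 0.0045.
- spool: Solder spool, blue flanges 60 mm across, 54 mm high, standing loose; origin at the centre of its underside.
- stand: Loose soldering-iron stand: dark block 75 x 120 x 22 mm with a wire coil up to 82 mm high; origin at the centre of its underside. The stand and the fan switch are to the left and right of the inlet, either way round.
- dish: Loose round steel dish of screws, 136 mm across, 28 mm high; origin at the centre of its underside.
- scale: The scale: a flat white-painted metal arc plate below the lever, fixed, outer radius 165 mm, top 44 mm above the bench, with black radial marks every 0.2 rad. Origin on the damper's axis at bench height; its x axis runs through the long mark. Its angle about the axis differs each time.
Things that resemble listed ones, but are neither listed nor needed, are in the scene too. What is shaped like the switch but green or turquoise is not meant.

How it is judged:
By the outcome, as a careful person would: the job done as asked, in the order asked, and still so for the second after the job is handed in, with the robot touching nothing.
It also fails if it takes over 51 s, if anything falls off the work surface, if the arm or the gripper's body presses on something with over 40 N, if the wrist force passes 120 N, or if a joint passes its speed limit or range.

ROBOT

A 6-joint arm with a two-finger parallel gripper is mounted at the origin on the work surface. World frame = base frame: x ahead of the robot, y to its left, z up, the work surface at z = 0. Lengths are in m, angles in rad, forces in N, time in s.
With the tool pointing down it reaches from about 0.35 to 1 m from the base axis. Payload 7.1 kg.
Tool frame: the origin (TCP) lies midway between the tips of the shut fingers; the grasp point (between the pads) lies 19 mm behind it; z points along the fingers, y is the line along which they close (so a half turn about z gives the same grasp; the last joint's range is limited). The gripper opens to 85 mm and grips with 20 to 120 N. Pads are 22 mm wide; open, the fingers measure 114 mm over their backs; the gripper's body (76 mm by 85 mm) begins 54 mm behind the grasp point. The pads swing forward as they close: fully open they stand 13 mm farther back than shut.
Start: joints at [-1.343, 0.423, 1.63, -0, 1.089, -0.019], TCP at [0.153, -0.606, 0.231] pointing down, gripper open.
Joint ranges: [-3, 3], [-0.9, 2.11], [0.09, 2.58], [-1.31, 4.45], [0.11, 2.69], [-2.54, 2.54]. Speed limits (rad/s): [2.39, 2.39, 3.01, 3.14, 3.14, 3.14].

INTERFACE

Orientations are given as a unit quaternion [w, x, y, z].
In Python, from rig import ctrl gives the robot as it stands.
- The arm moves only by the shell command python3 -m inch 'ROWS' [FORCE]. ROWS is a JSON object whose one key "steps" holds a list of rows, each a list of 3 entries, a list of its own where there are three numbers: the shift along the tool's x, y, z in m, then the turn, a rotation vector about the tool's x, y, z in rad, then the finger opening in m, from 0 to 0.0854. In form: {"steps": [[[dx, dy, dz], [wx, wy, wz], grip], ...]}. A call has 1 to 10 rows; each row is the pose to reach, as a shift and turn from the pose commanded when the call began, along the tool's axes at that moment; what a row does not reach only later rows make up. A row lasts 1/10 s, in which the tool goes at most 50 mm and 8.59 degrees, less where a joint would pass 70% of its speed; a pose out of reach is approached as far as the arm can. A call with a gripper value outside its range is refused whole. The fingers move at their own pace and stop on an object; FORCE is the grip in N (left out, the last holds). Time passes only in rows, so rows that repeat a pose let the fingers close. It gives the time, the measured TCP pose, the force, the opening and the grip force at its end, in the units of the state.
- ctrl.get_obs(): the state, without advancing time (a new reading comes with each control period).
- ctrl.get_image(name): name is "scene" or "top"; returns a dict with "img" (400x640x3 uint8, red, green, blue), "mtx" (3x3 intrinsics, pixels), "R" (3x3) and "t" (3): a world point X has camera coordinates R X + t. Camera axes: x right, y down, z forward; pixel columns grow to the right and rows downward; lengths in m; the calibration is good to about 2 mm. A picture is of the moment at which its call begins. There is no depth.
- ctrl.finish_job(): hands the job in; it is judged then, once.
Trained networks look in a picture, given as the dict that the camera call returned (one of the last four; its "shot" number tells which), for a name from the list of things; names that differ only in an ending like _2 or _b are one class to them, and where a whole thing is asked for, a point or a joint stands for the part that bears it (a point fixed in the world has none). Each returns a list of dicts, best first, with "p" (0 to 1); they miss things now and then, are a little off and sometimes report something else, mostly with a low value. They report only what shows in the picture. A call takes as long as a camera call. They do not tell look-alikes from the thing itself.
- ctrl.spot_in(picture, label): "point" ([x, y, z] in m, in world coordinates, good to about 4 mm: the middle of the surface that is visible of it).
- ctrl.trace(picture, label): "pixels" (400x640 bool, what is visible of it).
- ctrl.tip_of(picture, label): "point" ([x, y, z] in m, in world coordinates, good to about 4 mm: a listed point, or the origin of a listed thing).
The state is a dict: "time": time; "joint_pos": joint angles; "dq": joint speeds; "tau": joint torques, N m; "tool_pos": TCP position; "tool_rot": TCP orientation; "ft_force": force on the tool from outside, world axes, zero at the start; "torque": the same for the moment, N m; "grip_width": opening from 0.0 (shut) to 1.0 (fully open); "grip_force": force on a finger pad.
Only numpy, scipy, OpenCV 4.12 (cv2) and the standard library are available. Lean on these libraries where they do the work, as an engineer would, in place of code of your own. Each camera call takes 0.05 s, during which the arm holds its last target. There are 200 camera calls.

## Working session

There is one attempt and no reset: what is moved stays moved. The work goes in short steps, Python scripts to look and compute and a shell command to move; the robot and the scene stay as the last step left them, time stands still between calls to the robot, and variables do not carry over. Pictures are saved under pics/ and viewed, at most 13 in all, crops included, and the job is handed in when it is done.

```bash
mkdir -p pics; python3 - <<'E'
from rig import ctrl
import cv2, numpy as np
for n in ("top","scene"):
    p=ctrl.get_image(n); cv2.imwrite(f"pics/{n}0.png",p["img"][:,:,::-1])
    P=lambda X:(lambda c:(p["mtx"]@c/c[2])[:2].round().astype(int).tolist())(p["R"]@np.array(X)+p["t"])
    for l in ("damper","handle","pointer","mark","fan_top","switch","spool","stand","dish","scale"):
        for d in ctrl.tip_of(p,l)[:3]: print(n,l,round(d["p"],2),np.round(d["point"],3),P(d["point"]))
o=ctrl.get_obs(); print(o["time"],o["tool_pos"],o["tool_rot"],o["ft_force"],o["grip_width"])
E
```

```text
top damper 0.81 [ 0.544 -0.046  0.002] [358, 224]
top handle 0.6 [ 0.638 -0.118  0.107] [390, 185]
top pointer 0.57 [ 0.656 -0.132  0.053] [392, 181]
top mark 0.67 [ 0.682 -0.058  0.047] [364, 171]
top fan_top 0.65 [0.481 0.339 0.067] [210, 245]
top fan_top 0.59 [0.446 0.482 0.072] [153, 258]
top switch 0.85 [0.402 0.187 0.002] [271, 275]
top switch 0.76 [ 0.483  0.339 -0.001] [217, 244]
top switch 0.61 [ 0.447  0.487 -0.   ] [163, 256]
top spool 0.73 [ 0.745 -0.256 -0.001] [434, 152]
top stand 0.85 [ 0.518 -0.356  0.001] [472, 236]
top stand 0.47 [0.478 0.34  0.064] [210, 246]
top dish 0.89 [ 0.762  0.286 -0.001] [240, 144]
scene damper 0.68 [ 0.544 -0.046  0.   ] [288, 221]
scene handle 0.63 [ 0.64  -0.118  0.106] [271, 245]
scene pointer 0.82 [ 0.657 -0.132  0.057] [271, 262]
scene pointer 0.68 [ 0.479  0.34  -0.   ] [398, 151]
scene mark 0.77 [ 0.684 -0.059  0.049] [305, 260]
scene fan_top 0.63 [0.479 0.337 0.07 ] [401, 135]
scene fan_top 0.61 [0.404 0.187 0.07 ] [341, 136]
scene fan_top 0.57 [0.442 0.486 0.068] [436, 110]
scene switch 0.84 [0.447 0.49  0.002] [433, 126]
scene switch 0.83 [0.406 0.191 0.003] [342, 151]
scene switch 0.61 [ 0.481  0.339 -0.004] [398, 152]
scene spool 0.67 [ 0.743 -0.259  0.001] [238, 327]
scene stand 0.73 [ 0.48   0.336 -0.002] [397, 152]
scene stand 0.56 [ 0.519 -0.357 -0.001] [170, 264]
scene dish 0.74 [ 0.764  0.286 -0.002] [439, 236]
scene scale 0.73 [ 0.654 -0.134  0.056] [270, 262]
scene scale 0.67 [ 0.546 -0.05  -0.003] [287, 222]
1.1 [ 0.15271838 -0.6060294   0.23131537] [-8.27907019e-06  9.92396248e-01  1.23084065e-01  3.68886474e-06] [ 0.21350511  0.09172083 -0.20999819] 1.0051515492705665
```

View pics/top0.png

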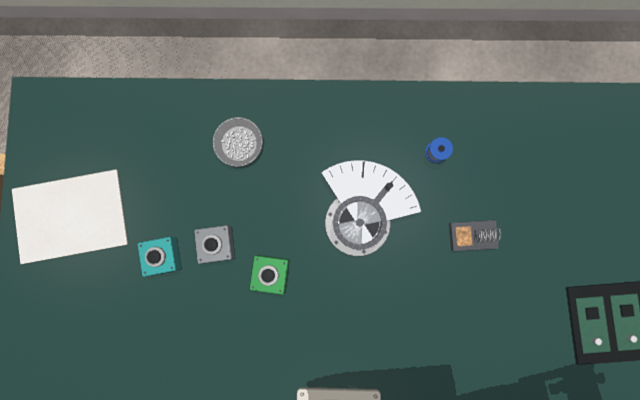

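```bash
python3 - <<'E'
import cv2,numpy as np
a=cv2.imread("pics/top0.png")[120:300,120:440]; b=cv2.imread("pics/scene0.png")[90:300,200:470]
a=cv2.resize(a,(512,288),interpolation=cv2.INTER_CUBIC)
a=cv2.imread("pics/top0.png")
c=cv2.resize(a[150:250,310:430],(480,400),interpolation=cv2.INTER_CUBIC); d=cv2.resize(a[215:295,130:310],(480,200)[:2],interpolation=cv2.INTER_CUBIC)
cv2.imwrite("pics/crop0.png",np.vstack([c,d]))
E
```

```text
(no output)
```

View pics/scene0.png

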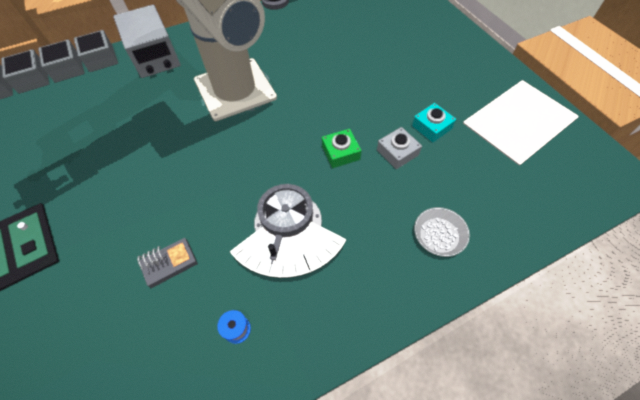

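Candidates for the switch in the top picture are turquoise at (156,257), grey at (212,245) and green at (269,275). I choose the grey one, at world (0.480, 0.339). The long mark is at (363,170), the handle at (390,185), the spool at (440,149) and the stand at (475,236).

View pics/crop0.png

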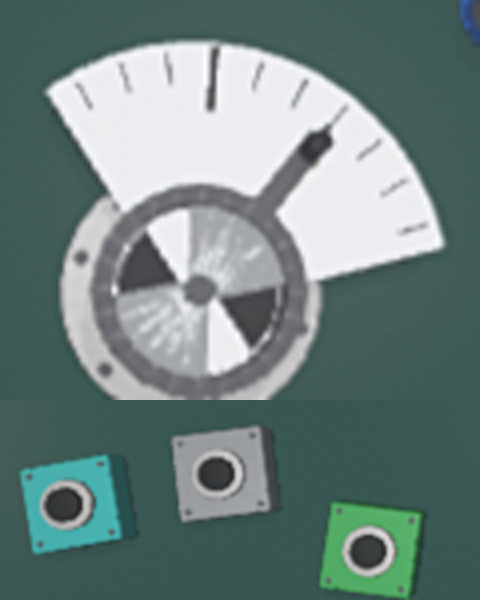

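```bash
cat > h.py <<'E'
from rig import ctrl
import numpy as np, cv2
from scipy.spatial.transform import Rotation as Rn
def rot(o): return Rn.from_quat(np.array(o["tool_rot"]),scalar_first=True)
def proj(p,X):
    c=p["R"]@np.array(X)+p["t"]; return (p["mtx"]@c/c[2])[:2]
def onplane(p,uv,z):
    d=p["R"].T@np.linalg.solve(p["mtx"],[uv[0],uv[1],1]); c=-p["R"].T@p["t"]
    return c+d*(z-c[2])/d[2]
def tool(v):
    o=ctrl.get_obs(); return rot(o).inv().apply(np.array(v)-o["tool_pos"])
E
python3 - <<'E'
from h import *
est={}
for k in range(2):
  for n in ("top","scene"):
    p=ctrl.get_image(n)
    for l in ("damper","handle","pointer","mark","fan_top"):
        for d in ctrl.tip_of(p,l):
            q=np.array(d["point"])
            if l=="fan_top" and abs(q[1]-.339)>.04: continue
            if l!="fan_top" and (q[1]>.05): continue
            est.setdefault(l,[]).append(q); break
for l,v in est.items(): print(l,np.round(np.mean(v,0),4),np.round(np.std(v,0),4))
c=np.mean(est["damper"],0)
for l in ("handle","pointer","mark"):
    for q in est[l]: print(l,np.round(np.arctan2(*(q-c)[1::-1]),3), np.round(np.hypot(*(q-c)[:2]),3))
# geometric mark: dark pixels in top image around mark at z=.044
p=ctrl.get_image("top"); g=cv2.cvtColor(p["img"],cv2.COLOR_RGB2GRAY)
th=np.arange(-1.3,.9,.02)
for r in (.125,.14,.155):
    print(r,[ (round(t,2),int(cv2.getRectSubPix(g,(1,1),tuple(map(float,proj(p,[c[0]+r*np.cos(t),c[1]+r*np.sin(t),.044]))))[0,0])) for t in np.arange(-.3,.15,.02)])
print(rot(ctrl.get_obs()).as_matrix().round(3).tolist())
E
```

```text
damper [ 0.5426 -0.0464  0.0016] [0.0023 0.0021 0.0007]
handle [ 0.6386 -0.118   0.1057] [0.0021 0.002  0.0012]
pointer [ 0.6567 -0.1327  0.0526] [0.001  0.002  0.0012]
mark [ 0.6831 -0.0566  0.0482] [0.001  0.0014 0.002 ]
fan_top [0.4765 0.3405 0.0661] [0.0023 0.0014 0.0027]
handle -0.648 0.116
handle -0.643 0.121
handle -0.623 0.119
handle -0.65 0.123
pointer -0.639 0.142
pointer -0.651 0.143
pointer -0.642 0.141
pointer -0.658 0.146
mark -0.077 0.14
mark -0.081 0.142
mark -0.059 0.14
0.125 [(np.float64(-0.3), 237), (np.float64(-0.28), 237), (np.float64(-0.26), 237), (np.float64(-0.24), 237), (np.float64(-0.22), 237), (np.float64(-0.2), 237), (np.float64(-0.18), 237), (np.float64(-0.16), 237), (np.float64(-0.14), 237), (np.float64(-0.12), 239), (np.float64(-0.1), 235), (np.float64(-0.08), 189), (np.float64(-0.06), 145), (np.float64(-0.04), 174), (np.float64(-0.02), 223), (np.float64(0.0), 240), (np.float64(0.02), 238), (np.float64(0.04), 237), (np.float64(0.06), 237), (np.float64(0.08), 237), (np.float64(0.1), 237), (np.float64(0.12), 237), (np.float64(0.14), 237)]
0.14 [(np.float6
[... 526 characters left out ...]
np.float64(0.12), 235), (np.float64(0.14), 231)]
0.155 [(np.float64(-0.3), 238), (np.float64(-0.28), 235), (np.float64(-0.26), 192), (np.float64(-0.24), 205), (np.float64(-0.22), 239), (np.float64(-0.2), 237), (np.float64(-0.18), 237), (np.float64(-0.16), 237), (np.float64(-0.14), 237), (np.float64(-0.12), 238), (np.float64(-0.1), 238), (np.float64(-0.08), 198), (np.float64(-0.06), 86), (np.float64(-0.04), 178), (np.float64(-0.02), 244), (np.float64(0.0), 239), (np.float64(0.02), 237), (np.float64(0.04), 237), (np.float64(0.06), 237), (np.float64(0.08), 237), (np.float64(0.1), 237), (np.float64(0.12), 202), (np.float64(0.14), 178)]
[[0.97, 0.244, 0.0], [0.244, -0.97, -0.0], [0.0, 0.0, -1.0]]
```

The crop shows the long mark at (212,78) of the crop, one broad dark line. The handle stands about three divisions clockwise of it, and the grey box sits between the turquoise and green ones. First I move to a point clockwise of the handle, with the fingers shut and kept high.

```bash
python3 -m inch '{"steps": [[[0.56,-0.333,0.03],[0,0,-0.68],0],[[0.56,-0.333,0.03],[0,0,-0.68],0],[[0.56,-0.333,0.03],[0,0,-0.68],0],[[0.56,-0.333,0.03],[0,0,-0.68],0],[[0.56,-0.333,0.03],[0,0,-0.68],0],[[0.56,-0.333,0.03],[0,0,-0.68],0],[[0.56,-0.333,0.03],[0,0,-0.68],0],[[0.56,-0.333,0.03],[0,0,-0.68],0],[[0.56,-0.333,0.03],[0,0,-0.68],0],[[0.56,-0.333,0.03],[0,0,-0.68],0]]}' 20
cat >> h.py <<'E'
def go(X,yaw=None):
    o=ctrl.get_obs(); R=rot(o); m=R.as_matrix(); y=np.arctan2(m[1,0],m[0,0])
    print("t",round(o["time"],2),"pos",np.round(o["tool_pos"],4),"yaw",round(y,3),"F",np.round(o["ft_force"],1))
    d=R.inv().apply(np.array(X)-o["tool_pos"]); print("shift",np.round(d,4),"turn z",None if yaw is None else round(y-yaw,3))
E
python3 -c "
from h import *
go([.6154,-.146,.2],.926)"
```

```text
time: 3.35
tool_pos: [0.508, -0.252, 0.2085]
tool_rot: [0.0, 0.895, 0.447, 0.0]
ft_force: [-0.4, -0.6, 1.1]
grip_width: -0.001
grip_force: 0.0
t 3.35 pos [ 0.508  -0.252   0.2085] yaw 0.927 F [-0.4 -0.6  1.1]
shift [0.1492 0.0223 0.0085] turn z 0.001
```

```bash
python3 -m inch '{"steps": [[[0.148,0.022,0.008],[0,0,0],0],[[0.148,0.022,0.008],[0,0,0],0],[[0.148,0.022,0.008],[0,0,0],0],[[0.148,0.022,0.008],[0,0,0],0],[[0.148,0.022,0.008],[0,0,0],0],[[0.148,0.022,0.05],[0,0,0],0],[[0.148,0.022,0.09],[0,0,0],0],[[0.148,0.022,0.13],[0,0,0],0],[[0.148,0.022,0.13],[0,0,0],0],[[0.148,0.022,0.13],[0,0,0],0]]}'
python3 - <<'E'
from h import *
c=np.array([.5426,-.0464])
go([.6154,-.146,.078],.926)
o=ctrl.get_obs(); R=rot(o); m=R.as_matrix(); y=np.arctan2(m[1,0],m[0,0])
for th in np.linspace(-.645,-.16,9):
    t=np.array([-np.sin(th),np.cos(th)]); X=c+.118*np.array([np.cos(th),np.sin(th)])-.019*t
    print(round(th,3),np.round(R.inv().apply(np.r_[X,.078]-o["tool_pos"]),4),"turn",round(y-(th+np.pi/2),3))
p=ctrl.get_image("scene"); cv2.imwrite("pics/s1.png",cv2.resize(p["img"][170:300,200:370,::-1],(680,520)))
E
```

```text
time: 4.35
tool_pos: [0.6123, -0.1494, 0.0786]
tool_rot: [-0.0, 0.895, 0.446, -0.001]
ft_force: [0.7, 0.0, -0.1]
grip_width: -0.002
grip_force: 0.0
t 4.35 pos [ 0.6123 -0.1494  0.0786] yaw 0.925 F [ 0.7  0.  -0.1]
shift [0.0046 0.0004 0.0006] turn z -0.001
-0.645 [0.0214 0.0003 0.0006] turn -0.0
-0.584 [0.0286 0.0013 0.0006] turn -0.061
-0.524 [0.0358 0.0018 0.0006] turn -0.122
-0.463 [0.043  0.0018 0.0005] turn -0.182
-0.402 [0.0503 0.0014 0.0005] turn -0.243
-0.342 [0.0575 0.0006 0.0005] turn -0.304
-0.281 [ 0.0646 -0.0006  0.0005] turn -0.364
-0.221 [ 0.0717 -0.0023  0.0005] turn -0.425
-0.16 [ 0.0786 -0.0044  0.0005] turn -0.485
```

View pics/s1.png

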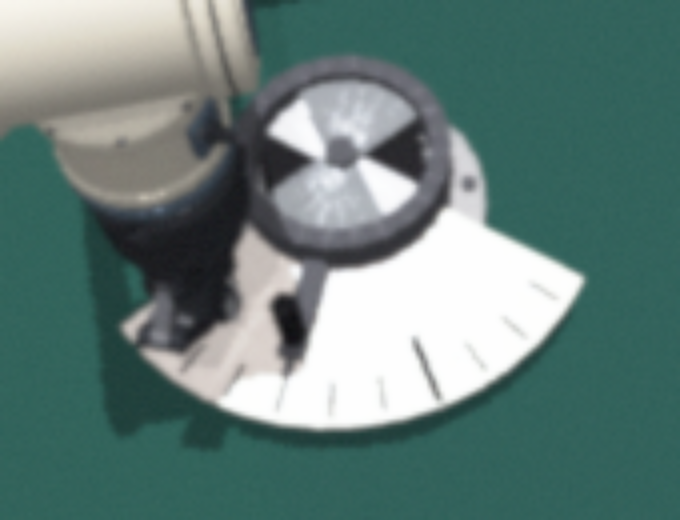

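The fingers stand clockwise of the handle, at about (190,330) in the crop. The handle is at (290,320) and the mark at (428,368). Now I push gently.

```bash
python3 -m inch '{"steps": [[[0.014,0,0],[0,0,0],0],[[0.019,0,0],[0,0,0],0],[[0.024,0.001,0],[0,0,-0.02],0],[[0.029,0.001,0],[0,0,-0.06],0],[[0.034,0.002,0],[0,0,-0.1],0],[[0.039,0.002,0],[0,0,-0.15],0],[[0.044,0.002,0],[0,0,-0.19],0],[[0.049,0.002,0],[0,0,-0.23],0],[[0.053,0.001,0],[0,0,-0.27],0],[[0.0575,0.001,0],[0,0,-0.3],0]]}'
cat > look.py <<'E'
from h import *
import sys
o=ctrl.get_obs(); m=rot(o).as_matrix()
c=np.array([.5426,-.0464])
ang={"pointer":[],"handle":[],"mark":[]}
for n in ("scene","top"):
    p=ctrl.get_image(n)
    if n=="scene": cv2.imwrite(sys.argv[1],cv2.resize(p["img"][190:290,220:360,::-1],(700,500),interpolation=cv2.INTER_CUBIC))
    for l in ang:
        for d in ctrl.tip_of(p,l):
            q=np.array(d["point"])
            if np.hypot(*(q[:2]-c))<.2: print(n,l,round(d["p"],2),np.round(q,3),"ang",round(np.arctan2(*(q[:2]-c)[::-1]),3)); break
th=np.arctan2(m[1,0],m[0,0])-np.pi/2
R=rot(o); y=th+np.pi/2
print("t",o["time"],"pos",np.round(o["tool_pos"],4),"F",np.round(o["ft_force"],1),"th by yaw",round(th,3))
t=np.array([-np.sin(th),np.cos(th)]); print("tcp-based handle angle", np.round(np.arctan2(*(np.array(o["tool_pos"])[:2]+.019*t-c)[::-1]),3))
for a in th+np.arange(.05,.4,.05):
    t=np.array([-np.sin(a),np.cos(a)]); X=c+.118*np.array([np.cos(a),np.sin(a)])-.019*t
    print(round(a,3),np.round(R.inv().apply(np.r_[X,.078]-o["tool_pos"]),4),"turn",round(y-(a+np.pi/2),3))
E
python3 look.py pics/s2.png
```

```text
time: 5.4
tool_pos: [0.6492, -0.1031, 0.0793]
tool_rot: [0.001, 0.817, 0.577, 0.0]
ft_force: [-0.4, -3.3, 3.4]
grip_width: 0.003
grip_force: 1.7
scene pointer 0.87 [ 0.678 -0.093  0.051] ang -0.33
scene handle 0.74 [ 0.661 -0.087  0.107] ang -0.33
scene mark 0.69 [ 0.686 -0.06   0.046] ang -0.093
top mark 0.64 [ 0.681 -0.056  0.047] ang -0.07
t 5.4 pos [ 0.6492 -0.1031  0.0793] F [-0.4 -3.3  3.4] th by yaw -0.341
tcp-based handle angle -0.331
-0.291 [ 0.0047 -0.0007  0.0013] turn -0.05
-0.241 [ 0.0106 -0.0001  0.0013] turn -0.1
-0.191 [0.0166 0.0001 0.0013] turn -0.15
-0.141 [ 0.0226 -0.      0.0013] turn -0.2
-0.091 [ 0.0285 -0.0004  0.0013] turn -0.25
-0.041 [ 0.0345 -0.0011  0.0013] turn -0.3
0.009 [ 0.0403 -0.0021  0.0013] turn -0.35
```

View pics/s2.png

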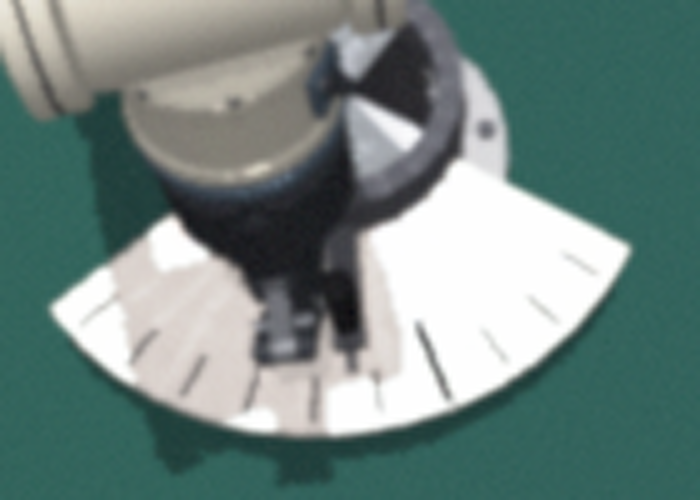

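The push follows the arc: pointer at (352,355) in the crop, long mark at (432,360), angles −0.33 and −0.06. I push to just short of the mark.

```bash
python3 -m inch '{"steps": [[[0.003,0,0],[0,0,-0.025],0],[[0.006,0,0],[0,0,-0.05],0],[[0.009,0,0],[0,0,-0.08],0],[[0.012,0,0],[0,0,-0.11],0],[[0.015,0,0],[0,0,-0.14],0],[[0.018,0,0],[0,0,-0.165],0],[[0.021,0,0],[0,0,-0.19],0],[[0.024,0,0],[0,0,-0.215],0],[[0.026,0,0],[0,0,-0.235],0],[[0.026,0,0],[0,0,-0.235],0]]}'
python3 look.py pics/s3.png
```

```text
time: 6.8
tool_pos: [0.6571, -0.078, 0.0784]
tool_rot: [-0.0, 0.744, 0.668, 0.0]
ft_force: [0.9, -1.3, 0.5]
grip_width: 0.003
grip_force: 0.4
scene pointer 0.8 [ 0.685 -0.065  0.052] ang -0.128
scene handle 0.87 [ 0.666 -0.06   0.107] ang -0.105
scene mark 0.67 [ 0.686 -0.061  0.046] ang -0.105
top mark 0.89 [ 0.684 -0.055  0.048] ang -0.061
t 6.8 pos [ 0.6571 -0.078   0.0784] F [ 0.9 -1.3  0.5] th by yaw -0.108
tcp-based handle angle -0.109
-0.058 [0.006  0.0016 0.0004] turn -0.05
-0.008 [0.012  0.0021 0.0004] turn -0.1
0.042 [0.0179 0.0023 0.0004] turn -0.15
0.092 [0.0239 0.0022 0.0004] turn -0.2
0.142 [0.0299 0.0018 0.0004] turn -0.25
0.192 [0.0358 0.0011 0.0004] turn -0.3
0.242 [0.0417 0.0001 0.0004] turn -0.35
```

View pics/s3.png

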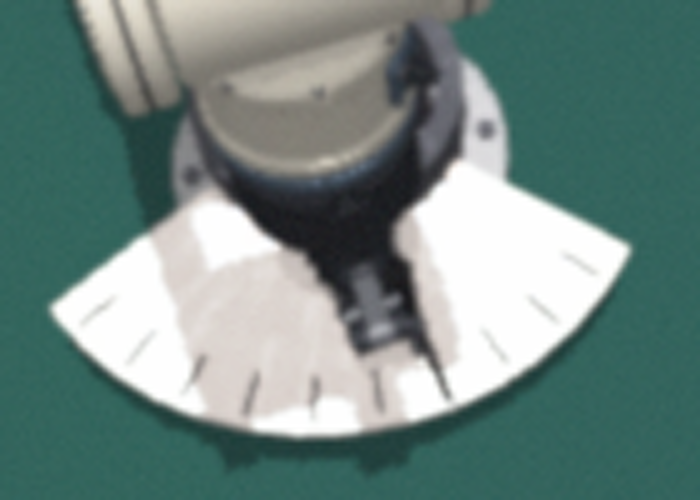

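The fingers hide the pointer, which I estimate at −0.11 with the mark at −0.06. I back off for a clear look.

```bash
python3 -m inch '{"steps": [[[-0.03,0,0],[0,0,0],0],[[-0.07,0,0],[0,0,0],0],[[-0.08,0,0],[0,0,0],0],[[-0.08,0,0],[0,0,0],0]]}'
cat > clear.py <<'E'
from h import *
import sys
c=np.array([.5426,-.0464]); A={}
for k in range(3):
  for n in ("scene","top"):
    p=ctrl.get_image(n)
    for l in ("pointer","handle","mark"):
        for d in ctrl.tip_of(p,l):
            q=np.array(d["point"])
            if np.hypot(*(q[:2]-c))<.2: A.setdefault((n,l),[]).append(round(float(np.arctan2(*(q[:2]-c)[::-1])),3)); break
    if n=="scene" and k==0: s=p["img"]; P=p
print(A)
# unwrapped polar view from scene at z=.0485: rows radius .105-.175, cols angle -.35..+.25
W,H=600,280
th=np.linspace(-.36,.24,W); r=np.linspace(.175,.105,H)
T,Rr=np.meshgrid(th,r); out=[]
for z in (.044,.053):
    X=np.stack([c[0]+Rr*np.cos(T),c[1]+Rr*np.sin(T),np.full_like(T,z)],-1)@P["R"].T+P["t"]
    u=X@P["mtx"].T; u=(u[...,:2]/u[...,2:]).astype(np.float32)
    out.append(cv2.remap(s,u[...,0],u[...,1],cv2.INTER_CUBIC)[:,::-1,::-1])
cv2.imwrite(sys.argv[1],np.vstack(out))
E
python3 clear.py pics/s4.png
```

```text
time: 7.6
tool_pos: [0.6481, -0.1597, 0.0783]
tool_rot: [-0.0, 0.745, 0.667, 0.0]
ft_force: [0.0, 0.7, -0.2]
grip_width: 0.0
grip_force: 0.0
{('scene', 'pointer'): [-0.116, -0.115], ('scene', 'handle'): [-0.121, -0.128, -0.117], ('scene', 'mark'): [-0.093, -0.104, -0.067], ('top', 'pointer'): [-0.109, -0.105, -0.112], ('top', 'handle'): [-0.096, -0.074, -0.071], ('top', 'mark'): [-0.064, -0.085, -0.07]}
```

View pics/s4.png

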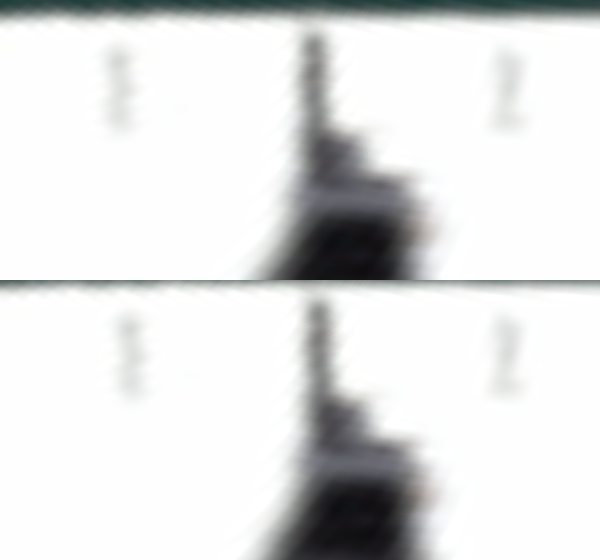

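In this unrolled view (0.001 rad per pixel) the long mark is at column 313, or −0.074. The lever and pointer centre is near column 355, or about −0.115. About 0.042 rad, or 5 mm, remains.

```bash
python3 -m inch '{"steps": [[[0.03,0,0],[0,0,0],0],[[0.06,0,0],[0,0,0],0],[[0.073,0,0],[0,0,-0.02],0],[[0.077,0,0],[0,0,-0.03],0],[[0.08,0,0],[0,0,-0.04],0],[[0.082,0,0],[0,0,-0.04],0],[[0.084,0,0],[0,0,-0.04],0],[[0.085,0,0],[0,0,-0.04],0],[[0.085,0,0],[0,0,-0.04],0]]}'
python3 -m inch '{"steps": [[[-0.03,0,0],[0,0,0],0],[[-0.07,0,0],[0,0,0],0],[[-0.08,0,0],[0,0,0],0],[[-0.08,0,0],[0,0,0],0]]}'
python3 clear.py pics/s5.png
```

```text
time: 9.7
tool_pos: [0.6579, -0.0743, 0.0784]
tool_rot: [0.0, 0.731, 0.682, 0.0]
ft_force: [0.9, -3.2, -0.7]
grip_width: 0.001
grip_force: 1.5
time: 10.1
tool_pos: [0.6519, -0.1549, 0.0783]
tool_rot: [-0.0, 0.732, 0.681, 0.0]
ft_force: [0.7, 0.3, -0.0]
grip_width: -0.004
grip_force: 0.0
{('scene', 'pointer'): [-0.084, -0.077, -0.086], ('scene', 'handle'): [-0.08, -0.073, -0.085], ('scene', 'mark'): [-0.072, -0.076, -0.097], ('top', 'handle'): [-0.047, -0.044, -0.075], ('top', 'mark'): [0.588, -0.062, -0.043], ('top', 'pointer'): [-0.06, -0.082]}
```

View pics/s5.png

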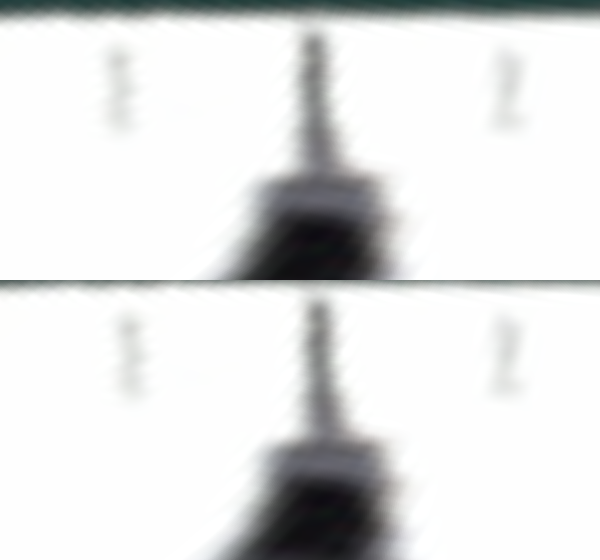

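The pointer is now on the mark, about 0.011 rad (1.3 mm) clockwise of its centre line: column 324 against 313. One fine nudge will centre it, then I lift clear.

```bash
python3 -m inch '{"steps": [[[0.03,0,0],[0,0,0],0],[[0.06,0,0],[0,0,0],0],[[0.075,0,0],[0,0,0],0],[[0.078,0,0],[0,0,-0.01],0],[[0.08,0,0],[0,0,-0.01],0],[[0.081,0,0],[0,0,-0.01],0],[[0.0812,0,0],[0,0,-0.01],0],[[0.0812,0,0],[0,0,-0.01],0]]}'
python3 -m inch '{"steps": [[[-0.03,0,0],[0,0,0],0],[[-0.06,0,0],[0,0,0],0],[[-0.06,0,-0.04],[0,0,0],0],[[-0.06,0,-0.09],[0,0,0],0],[[-0.06,0,-0.13],[0,0,0],0],[[-0.06,0,-0.13],[0,0,0],0]]}'
python3 clear.py pics/s6.png
python3 - <<'E'
from h import *
est=[];g=[]
for n in ("top","scene")*2:
    p=ctrl.get_image(n)
    est+=[np.array(d["point"]) for d in ctrl.tip_of(p,"fan_top") if abs(d["point"][1]-.339)<.03]
    # dark blob near
    u=proj(p,[.48,.339,.067]); x,y=map(int,u.round()); w=p["img"][y-14:y+15,x-14:x+15].max(2)
    k,lab,st,ce=cv2.connectedComponentsWithStats((w<75).astype(np.uint8))
    i=min(range(1,k),key=lambda i:np.hypot(*(ce[i]-14))+(1e3 if st[i,4]<20 else 0)); uv=ce[i]+[x-14,y-14]
    print(n,st[i],uv,onplane(p,uv,.067).round(4))
print(np.round(est,4).tolist())
X=np.mean(est,0); print(X); go([X[0],X[1],.2],1.9)
E
```

```text
time: 12.1
tool_pos: [0.6578, -0.0734, 0.0783]
tool_rot: [0.0, 0.728, 0.686, -0.0]
ft_force: [-0.9, -3.1, -0.3]
grip_width: 0.004
grip_force: 1.5
time: 12.7
tool_pos: [0.6581, -0.1334, 0.2155]
tool_rot: [0.005, 0.728, 0.686, 0.004]
ft_force: [0.4, -0.8, -0.1]
grip_width: -0.001
grip_force: 0.0
{('scene', 'pointer'): [-0.073, -0.059, -0.071], ('scene', 'handle'): [-0.063, -0.071, -0.097], ('top', 'pointer'): [-0.082, -0.052, -0.074], ('top', 'handle'): [-0.049, -0.045, -0.041], ('top', 'mark'): [-0.064, -0.067, -0.072], ('scene', 'mark'): [-0.084]}
top [  9   7  13  12 125] [210.72  244.344] [0.4832 0.3373 0.067 ]
scene [ 8 12 12 10 90] [400.61111111 138.64444444] [0.4871 0.3327 0.067 ]
top [  9   7  13  12 125] [210.72  244.344] [0.4832 0.3373 0.067 ]
scene [ 8 12 12 10 90] [400.58888889 138.7       ] [0.4872 0.3325 0.067 ]
[[0.4803, 0.3394, 0.0654], [0.4755, 0.3376, 0.0708], [0.479, 0.3381, 0.0657], [0.4766, 0.3406, 0.0679]]
[0.47785  0.338925 0.06745 ]
t 14.3 pos [ 0.6543 -0.1323  0.2083] yaw 1.512 F [ 0.4 -0.4  0.3]
shift [ 0.46   -0.2039  0.0083] turn z -0.388
```

View pics/s6.png

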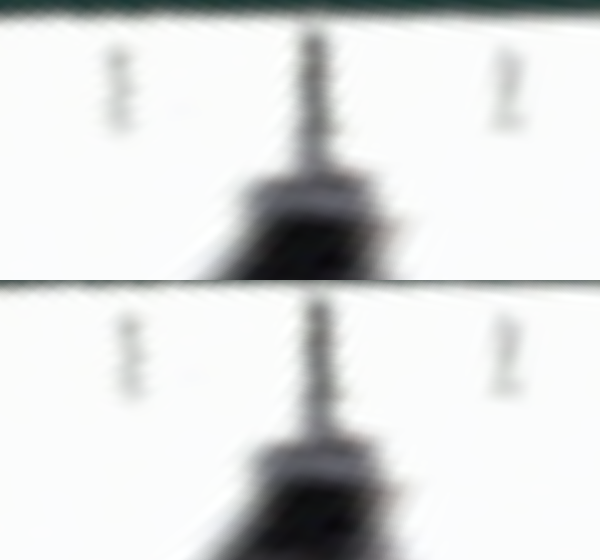

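The pointer now sits at column 316 against the mark's 313, so it is centred. Next, the button of the grey switch at (0.481, 0.338).

```bash
python3 -m inch '{"steps": [[[0.459,-0.2,0.008],[0,0,0],0],[[0.459,-0.2,0.008],[0,0,0],0],[[0.459,-0.2,0.008],[0,0,0],0],[[0.459,-0.2,0.008],[0,0,0],0],[[0.459,-0.2,0.008],[0,0,0],0],[[0.459,-0.2,0.008],[0,0,0],0],[[0.459,-0.2,0.008],[0,0,0],0],[[0.459,-0.2,0.008],[0,0,0],0],[[0.459,-0.2,0.008],[0,0,0],0],[[0.459,-0.2,0.008],[0,0,0],0]]}'
python3 -c "
from h import *
go([.481,.338,.085])"
```

```text
time: 15.3
tool_pos: [0.481, 0.3388, 0.2006]
tool_rot: [0.0, 0.728, 0.686, 0.0]
ft_force: [1.8, -0.5, -0.2]
grip_width: 0.0
grip_force: 0.0
t 15.3 pos [0.481  0.3388 0.2006] yaw 1.512 F [ 1.8 -0.5 -0.2]
shift [-0.0009 -0.      0.1156] turn z None
```

```bash
python3 -m inch '{"steps": [[[0,0,0.04],[0,0,0],0],[[0,0,0.08],[0,0,0],0],[[0,0,0.105],[0,0,0],0],[[0,0,0.118],[0,0,0],0],[[0,0,0.122],[0,0,0],0],[[0,0,0.122],[0,0,0],0],[[0,0,0.122],[0,0,0],0]]}'
python3 - <<'E'
from h import *
go([.481,.338,.061])
p=ctrl.get_image("scene"); cv2.imwrite("pics/s7.png",cv2.resize(p["img"][80:200,320:480,::-1],(640,480)))
E
```

```text
time: 16.0
tool_pos: [0.4829, 0.3374, 0.0797]
tool_rot: [0.0, 0.728, 0.686, 0.001]
ft_force: [0.3, 0.4, -0.3]
grip_width: -0.001
grip_force: 0.0
t 16.0 pos [0.4829 0.3374 0.0797] yaw 1.511 F [ 0.3  0.4 -0.3]
shift [ 0.0004 -0.002   0.0187] turn z None
```

View pics/s7.png

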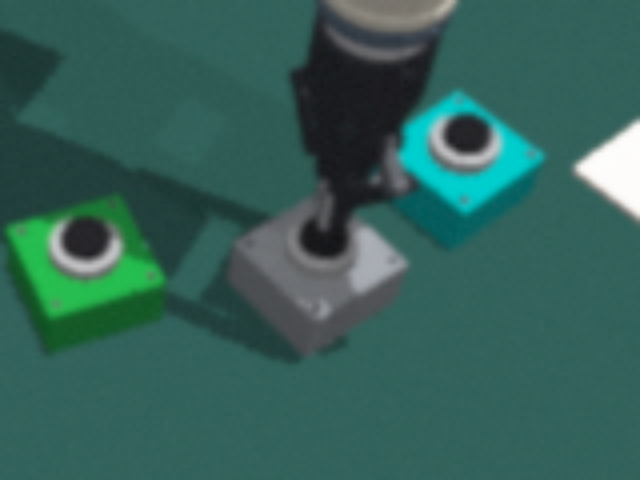

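The fingertips stand over the grey switch's button at (325,225) in the crop. Now I press slowly.

```bash
python3 -m inch '{"steps": [[[0,-0.001,0.005],[0,0,0],0],[[0,-0.001,0.01],[0,0,0],0],[[0,-0.001,0.013],[0,0,0],0],[[0,-0.001,0.015],[0,0,0],0],[[0,-0.001,0.017],[0,0,0],0],[[0,-0.001,0.018],[0,0,0],0],[[0,-0.001,0.018],[0,0,0],0],[[0,-0.001,0.018],[0,0,0],0]]}'
```

```text
time: 16.85
tool_pos: [0.481, 0.3371, 0.061]
tool_rot: [0.0, 0.728, 0.686, 0.0]
ft_force: [-1.6, -1.7, 8.6]
grip_width: -0.001
grip_force: 4.6
```

```bash
python3 -m inch '{"steps": [[[0,0,0.0005],[0,0,0],0],[[0,0,0.001],[0,0,0],0],[[0,0,0.001],[0,0,0],0],[[0,0,0.001],[0,0,0],0]]}'
```

```text
time: 17.25
tool_pos: [0.4811, 0.3371, 0.0609]
tool_rot: [0.0, 0.728, 0.686, 0.0]
ft_force: [-4.0, -3.2, 17.4]
grip_width: 0.001
grip_force: 8.7
```

The force climbs without further travel, so the button is at its bottom stop. I let it go and lift away.

```bash
python3 -m inch '{"steps": [[[0,0,-0.005],[0,0,0],0],[[0,0,-0.015],[0,0,0],0],[[0,0,-0.05],[0,0,0],0],[[0,0,-0.1],[0,0,0],0],[[0,0,-0.14],[0,0,0],0],[[0,0,-0.14],[0,0,0],0],[[0,0,-0.14],[0,0,0],0],[[0,0,-0.14],[0,0,0],0]]}'
python3 clear.py pics/s8.png
python3 - <<'E'
from h import *
for n in ("top","scene"):
    p=ctrl.get_image(n)
    for l in ("spool","stand","dish"):
        print(n,l,[np.round(d["point"],3).tolist() for d in ctrl.tip_of(p,l)[:2]])
E
```

```text
time: 18.05
tool_pos: [0.4801, 0.3365, 0.1983]
tool_rot: [-0.0, 0.728, 0.686, -0.001]
ft_force: [-1.2, 0.2, -0.2]
grip_width: 0.004
grip_force: 0.0
{('scene', 'pointer'): [-0.041, -0.072, -0.088], ('scene', 'handle'): [-0.067, -0.065, -0.059], ('top', 'pointer'): [-0.08, -0.065, -0.077], ('top', 'handle'): [-0.048, -0.064, -0.043], ('top', 'mark'): [-0.058, -0.072, -0.051], ('scene', 'mark'): [-0.086, -0.096]}
top spool [[0.742, -0.259, -0.002]]
top stand [[0.519, -0.356, 0.003]]
top dish [[0.759, 0.28, -0.0]]
scene spool [[0.746, -0.256, -0.002]]
scene stand [[0.52, -0.357, 0.001], [0.544, -0.05, 0.004]]
scene dish [[0.763, 0.284, -0.003]]
```

View pics/s8.png

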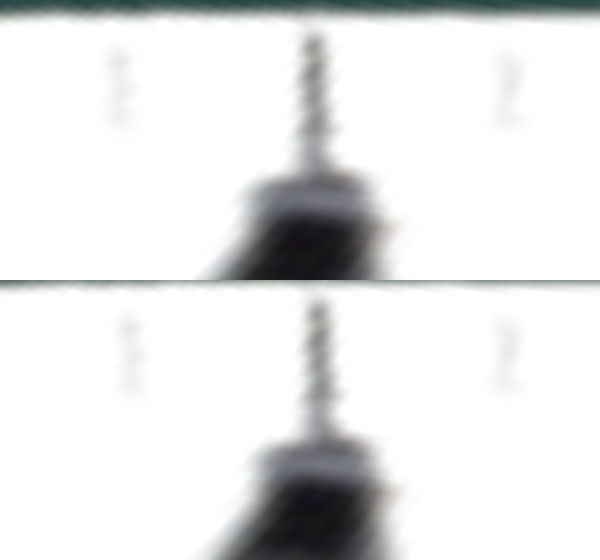

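The pointer is still on the mark (column 316 against 313), and the spool, stand and dish have not moved. I hand the job in.

```bash
python3 -c "
from rig import ctrl
print(ctrl.finish_job())"
```

```text
the job is handed in; nothing more can be done
None
```

The job is handed in at about 19 s: the lever's pointer stands on the long mark, the grey switch's fan button was pressed to its stop and let go, and the spool, stand and dish are where they were.

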